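# Fold the work lamp and put it away in its case

## Task

Put the folding work lamp away: fold both of its leaves shut against its body, then stand the folded lamp in its leaning storage case the way it stands on the table, long edge down. Lower it right to the bottom before letting go, so that it is not dropped in, and leave the other things on the bench where they are.

Things in the scene. Friction and masses are not known exactly. Their poses are not given: they have to be found in the camera images.
- lamp: Folding work lamp, loose, stood on a long narrow edge. The body, an aluminium bar, is 160 mm long (x), 28 thick (y), 72 high (z), 0.5 kg; origin mid-underside. Two leaves (head, foot; 140 x 14 x 70 mm, 0.07 kg) on upright pins at its ends fold flat on its broad faces: 160 x 56 x 72 mm in all. Pushing a leaf turns it, the body stays; squeezing the 56 mm holds all shut.
- head (a joint): Angle of the head leaf (aluminium, white light panel inside, dark ribs outside): 0 = folded flat on the body's +y face, 1.5 = standing out. Its pin is at the body's -x end; folded, it points to the body's +x. It opens counter-clockwise seen from above. Stiff hinge (0.03 N m): it stays where it is left.
- foot (a joint): Angle of the foot leaf (dark steel plate, two round black pads outside): 0 = folded flat on the body's -y face, 1.5 = standing out. Its pin is at the body's +x end; folded, it points to the body's -x. It opens counter-clockwise seen from above. Same stiff hinge.
- head_pin (a point): On the hinge axis of the head leaf, at half height (36 mm above the table): at x = -75 mm, y = +14 mm of the lamp. The leaf's inner face passes through this axis, its outer face is 14 mm further out, on the side to which it opens.
- head_tip (a point): Free end of the head leaf, on its outer face, at half height, 141 mm along the leaf from the pin.
- foot_pin (a point): On the hinge axis of the foot leaf, at half height: at x = +75 mm, y = -14 mm of the lamp. Inner face through the axis, outer face 14 mm further out, on the side to which it opens.
- foot_tip (a point): Free end of the foot leaf, on its outer face, at half height, 141 mm along the leaf from the pin.
- case: Grey open slot-like storage case, fixed, on a low stand, leaning 30 degrees, mouth up and to the robot. Origin: centre of its inner floor, 40 mm above the table; z out of the mouth (30 degrees from vertical), y level along the slot, x across it, rising away from the robot. Inside 64 (x) by 176 (y), 42 mm deep, walls 6. The folded lamp fits either end first, 160 mm along y, and stands 30 mm out.
- screwdriver: Bystander: a loose screwdriver, 200 mm, lying between the robot and the lamp. Origin on its underside or axis.
- wrench: Bystander: a loose steel wrench, 180 mm, lying near the robot. Origin on its underside or axis.
- mug: Bystander: a white plastic mug, 80 mm across, 90 mm high. Origin on its underside or axis.
- spray: Bystander: an upright spray can, 60 mm across, 170 mm high. Origin on its underside or axis.
- tape: Bystander: a roll of black tape lying flat, 100 mm across, 24 mm high. Origin on its underside or axis.
- guard: Bystander: a 260 mm long orange plastic guard strip, 30 mm wide, 26 mm high. Origin on its underside or axis.
Not all that is in view belongs to the job. What is shaped like the lamp but blue is not meant. Leave any white look-alike of the part that bears case alone.

How it is judged (in metres and radians):
On the way, in this order (a step that is already met when the one before it is completed fails the run):
1. both leaves of the lamp are folded shut (each within 0.12 rad) (value of joint each of head, foot below 0.12 rad), for 0.2 s.
2. the folded lamp is at the bottom of the case (within 8 mm) while the gripper still holds it (all of step 1 and z of lamp in the frame of case below 0.008 m and x of lamp in the frame of case between -0.012 and 0.012 m and y of lamp in the frame of case between -0.015 and 0.015 m and angle between the z axis of lamp and the z axis of case, either way round below 0.15 rad and contact force between the fingers and lamp above 1 N), for 0.2 s.
At the end, for the whole second after the job is handed in: The lamp stands at rest in the case, long edge down: its underside within 8 mm of the case's floor, centred within 12 mm across and 15 mm along the slot, square to the floor within 0.15 rad, with both leaves folded to within 0.10 rad (z of lamp in the frame of case below 0.008 m and x of lamp in the frame of case between -0.012 and 0.012 m and y of lamp in the frame of case between -0.015 and 0.015 m and angle between the z axis of lamp and the z axis of case, either way round below 0.15 rad and value of joint each of head, foot below 0.1 rad and linear speed of lamp below 0.02 m/s and angular speed of lamp below 0.1 rad/s); the robot touches nothing.
It fails at once if any other loose thing on the bench is moved more than 40 mm (distance of any of screwdriver, wrench, mug, spray, tape, guard from where it was at the start of the episode above 0.04 m).
It also fails if it takes over 64 s, if anything falls off the work surface, if the arm or the gripper's body presses on something with over 40 N, if the wrist force passes 120 N, or if a joint passes its speed limit or range.

## Robot

A 7-joint arm with a two-finger parallel gripper is mounted at the origin on the work surface. World frame = base frame: x ahead of the robot, y to its left, z up, the work surface at z = 0. Lengths are in mm, angles in rad, forces in N, time in s.
With the tool pointing down it reaches from about 400 to 750 mm from the base axis. Payload 19.5 kg.
Tool frame: the origin (TCP) lies on the centre line of the jaws, within the pads' length; the fingertips stand 25 mm ahead of it and the grasp point (between the pads) lies 6 mm ahead of it; z points along the fingers, y is the line along which they close (so a half turn about z gives the same grasp; the last joint's range is limited). The gripper opens to 85 mm and grips with 20 to 120 N. Pads are 22 mm wide; open, the fingers measure 114 mm over their backs; the gripper's body (76 mm by 85 mm) begins 54 mm behind the grasp point. The pads swing forward as they close: fully open they stand 13 mm farther back than shut.
Start: joints at [-0.042, 0.707, -0.028, 1.485, 0.022, 0.951, -0.075], TCP at [574.976, 0.003, 256.268] pointing down, gripper open.
Joint ranges: [-2.71, 2.71], [-0.32, 2.16], [-1.57, 1.52], [0, 2.45], [-1.46, 4.6], [0, 2.02], [-2.83, 2.83]. Speed limits (rad/s): [1.89, 1.89, 2.57, 2.57, 3.01, 3.01, 3.01].

## Interface

Orientations are given as a 3x3 rotation matrix whose columns are the frame's x, y, z axes.
In Python, from bench import robot gives the robot as it stands.
- The arm moves only by the shell command python3 -m jog 'ROWS' [OPENING] [FORCE]. ROWS is JSON, one flat list of numbers, 6 for each row, row after row: the shift along the tool's x, y, z in cm, then the turn, a rotation vector about the tool's x, y, z in degrees. In form: [x, y, z, rx, ry, rz, x, y, z, rx, ry, rz, ...]. A call has 1 to 5 rows; each row shifts and turns the commanded pose from where the row before left it, along the tool's axes as they then stand; what a row does not reach is not made up. A row lasts 1/8 s, in which the tool goes at most 62.5 mm and 10.7 degrees, less where a joint would pass 70% of its speed; a pose out of reach is approached as far as the arm can. A call with a gripper value outside its range is refused whole. OPENING is the opening, from -1 (shut) to 1 (fully open), set as the call begins (- or left out, the last holds). The fingers move at their own pace and stop on an object; FORCE is the grip in N (left out, the last holds). Time passes only in rows, so rows that do not move let the fingers close. It gives the time, the measured TCP pose, the force, the opening and the grip force at its end, in the units of the state.
- robot.observe(): the state, without advancing time (a new reading comes with each control period).
- robot.read_camera(name): name is "scene" or "side" or "wrist"; returns (picture, depth): 480x640x3 uint8, red, green, blue; 480x640 float32, mm along the optical axis (not along the pixel's ray), 0 where there is no reading.
- robot.camera_params(name): a dict with "fx", "fy", "cx", "cy" (pixels), "dist" ([k1, k2, p1, p2, k3] as OpenCV has them; the pictures are not rectified), "pose" (4x4, takes a point from camera to world coordinates); the wrist camera has in their place "hand_eye" (4x4, takes a point from camera to tool coordinates, whose origin is the TCP and whose axes are the flange's). Camera axes: x right, y down, z forward; pixel columns grow to the right and rows downward; lengths in mm; the calibration is good to about 2 mm. A picture is of the moment at which its call begins: read the wrist's pose just before it. camera_params takes no time and is no camera call.
- robot.finish_job(): hands the job in; it is judged then, once.
Trained networks look in the newest picture that a camera, given by its name, has taken for a name from the list of things; names that differ only in an ending like _2 or _b are one class to them, and where a whole thing is asked for, a point or a joint stands for the part that bears it (a point fixed in the world has none). Each returns a list of dicts, best first, with "score" (0 to 1); they miss things now and then, are a little off and sometimes report something else, mostly with a low value. They report only what shows in the picture. A call takes as long as a camera call. They do not tell look-alikes from the thing itself.
- robot.boxes_of(camera, query): "at" ([row, column] in pixels, amid what is visible of it).
- robot.silhouettes(camera, query): "pixels" (480x640 bool, what is visible of it) and "at" ([row, column] in pixels, amid what is visible of it).
The state is a dict: "clock": time; "joint_positions": joint angles; "qvel": joint speeds; "joint_efforts": joint torques, N m; "ee_pos": TCP position; "ee_rot": TCP orientation; "wrist_force": force on the tool from outside, world axes, zero at the start; "moment": the same for the moment, N m; "width": opening from 0.0 (shut) to 1.0 (fully open); "finger_force": force on a finger pad.
Only numpy, scipy, OpenCV 4.12 (cv2) and the standard library are available. Lean on these libraries where they do the work, as an engineer would, in place of code of your own. Each camera call takes 0.05 s, during which the arm holds its last target. There are 200 camera calls.

## Working session

There is one attempt and no reset: what is moved stays moved. The work goes in short steps, Python scripts to look and compute and a shell command to move; the robot and the scene stay as the last step left them, time stands still between calls to the robot, and variables do not carry over. Pictures are saved under pics/ and viewed, at most 10 in all, crops included, and the job is handed in when it is done.

```bash
ls; mkdir -p pics
cat > h.py <<'E'
import numpy as np, cv2
from bench import robot
def cam(n):
    s=robot.observe(); im,d=robot.read_camera(n); p=robot.camera_params(n)
    K=np.array([[p['fx'],0,p['cx']],[0,p['fy'],p['cy']],[0,0,1]]); D=np.array(p['dist'])
    if 'pose' in p: T=np.array(p['pose'])
    else:
        M=np.eye(4); M[:3,:3]=s['ee_rot']; M[:3,3]=s['ee_pos']; T=M@np.array(p['hand_eye'])
    return im,d,K,D,T
def cloud(c):
    im,d,K,D,T=c
    v,u=np.mgrid[0:480,0:640]
    xy=cv2.undistortPoints(np.stack([u,v],-1).reshape(-1,1,2).astype(float),K,D).reshape(480,640,2)
    P=np.concatenate([xy*d[...,None],d[...,None]],-1)@T[:3,:3].T+T[:3,3]
    P[d<=0]=np.nan
    return P
def save(im,n): cv2.imwrite('pics/'+n,im[...,::-1])
E
python3 - <<'E'
from h import *
for n in ('scene','side'):
    c=cam(n); P=cloud(c); save(c[0],n+'0.png'); np.savez('/tmp/%s0.npz'%n,im=c[0],P=P)
    for q in ('lamp','head','foot','case','head_tip','foot_tip','head_pin','foot_pin'):
        for b in robot.silhouettes(n,q):
            m=b['pixels']; print(n,q,round(b['score'],2),np.round(b['at']),np.round(np.nanmedian(P[m],0)),m.sum())
print(robot.observe())
E
```

```text
pics
scene lamp 0.64 [213. 356.] [569. 151.  50.] 1985
scene lamp 0.62 [276. 253.] [ 527. -293.   60.] 1810
scene lamp 0.61 [175. 326.] [379. 258.  48.] 696
scene head 0.74 [178. 320.] [341. 255.  36.] 331
scene head 0.6 [191. 358.] [519. 247.  53.] 372
scene foot 0.75 [225. 358.] [613.  90.  42.] 736
scene foot 0.57 [165. 329.] [352. 307.  71.] 19
scene case 0.76 [292. 130.] [ 306. -547.   60.] 2010
scene case 0.68 [276. 251.] [ 526. -291.   60.] 1808
scene head_tip 0.7 [179. 320.] [345. 254.  36.] 355
scene head_tip 0.58 [193. 360.] [519. 249.  54.] 390
scene foot_tip 0.74 [227. 359.] [613.  92.  42.] 759
scene foot_tip 0.49 [276. 248.] [ 526. -292.   60.] 1810
scene foot_tip 0.45 [170. 335.] [383. 289.  70.] 82
scene foot_tip 0.29 [259. 219.] [ 353. -259.    5.] 215
scene head_pin 0.83 [193. 360.] [519. 249.  54.] 412
scene head_pin 0.71 [175. 316.] [336. 258.  37.] 334
scene head_pin 0.51 [278. 253.] [ 526. -292.   60.] 1845
scene foot_pin 0.81 [232. 357.] [613.  91.  42.] 772
scene foot_pin 0.65 [171. 336.] [386. 289.  69.] 87
side lamp 0.95 [219. 188.] [353. 260.  55.] 1190
sid
[... 1122 characters left out ...]
91e-06, -1.33218358e-04, -1.19050985e-04,  5.56494214e-04,
        1.13021643e-03,  8.35554923e-04, -2.41107267e-03]), 'joint_efforts': array([-1.00670750e-03, -8.82991505e+01,  1.23435527e+00, -2.36370993e+01,
        1.72005157e-02,  2.12660911e-03, -1.49021248e-04]), 'ee_pos': array([5.74967086e+02, 6.70327355e-03, 2.56264838e+02]), 'ee_rot': array([[ 2.31297859e-05,  9.99999994e-01, -1.10408689e-04],
       [ 1.00000000e+00, -2.31296505e-05,  1.22769939e-06],
       [ 1.22514567e-06, -1.10408717e-04, -9.99999994e-01]]), 'wrist_force': array([-0.15183941,  0.20981536,  0.61790041]), 'moment': array([-0.00551152, -0.01054493, -0.02992257]), 'finger_force': 0.0, 'width': 0.9985688576853416}
```

View pictures.

View pics/scene0.png

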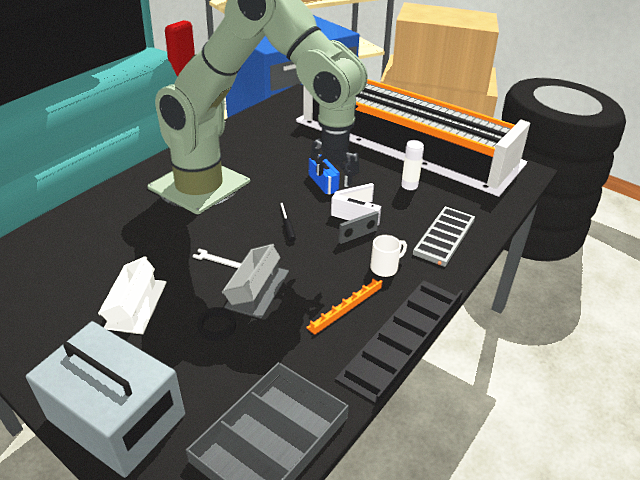

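View pics/side0.png

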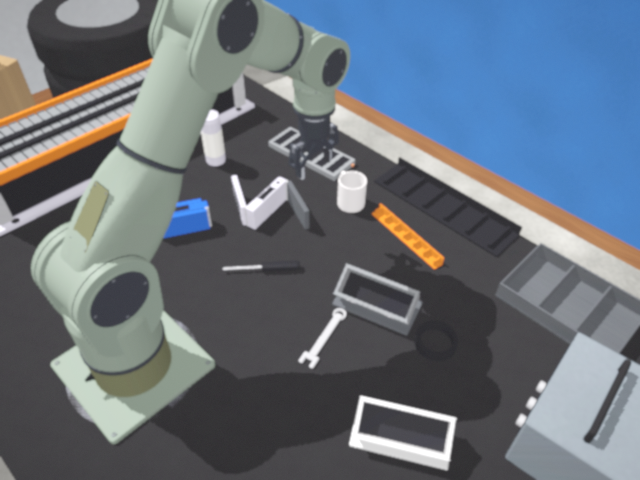

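Run:
```python
from h import *
# top-down colour orthomap 
M=np.full((600,700,3),60,np.uint8); H=np.full((600,700),-9.)
for n in ('scene','side'):
    z=np.load('/tmp/%s0.npz'%n); P=z['P'].reshape(-1,3); I=z['im'].reshape(-1,3)
    ok=np.isfinite(P[:,0])&(P[:,2]>-10)&(P[:,2]<200); P=P[ok];I=I[ok]
    # rows: x 850->250 ; cols: y 350 -> -350
    r=(850-P[:,0]).astype(int); q=(350-P[:,1]).astype(int)
    for a,b,h,c in zip(r,q,P[:,2],I):
        if 0<=a<599 and 0<=b<699:
            for i in (0,1):
                for j in (0,1):
                    if h>H[a+i,b+j]-.0: H[a+i,b+j]=h; M[a+i,b+j]=c
save(M,'top0.png'); np.save('/tmp/H.npy',H)
```

```text
(no output)
```

View pics/top0.png

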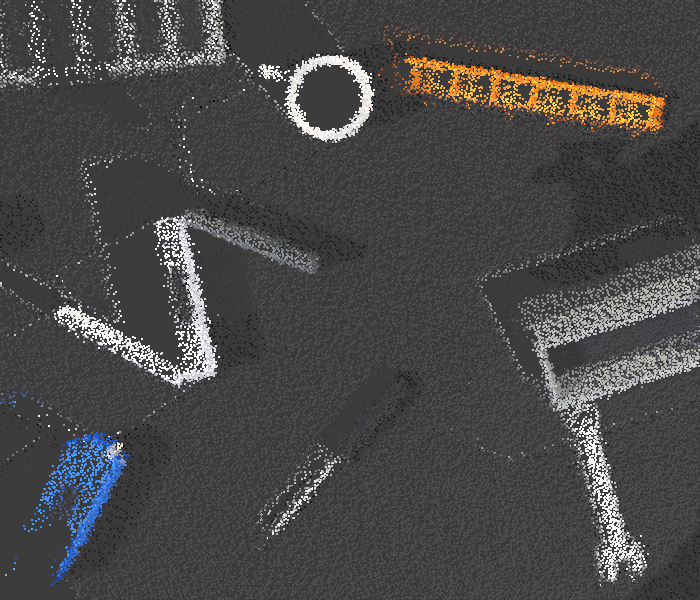

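Two lamp-shaped things: the blue one at scene (row 175, col 326), and the white/aluminium one with a dark foot leaf at (213, 356). The second fits the description; blue is excluded. There are two cases: grey at (276, 251) and a white look-alike at (292, 130), so I take the grey one. I'll confirm in an enlarged crop and fit the poses.

Run:
```python
from h import *
z=np.load('/tmp/scene0.npz'); im=z['im']
a=cv2.resize(im[140:330,200:420],None,fx=3,fy=3,interpolation=cv2.INTER_CUBIC)[:,:]
save(a,'crop0.png')
P=np.concatenate([np.load('/tmp/%s0.npz'%n)['P'].reshape(-1,3) for n in('scene','side')])
C=np.concatenate([np.load('/tmp/%s0.npz'%n)['im'].reshape(-1,3) for n in('scene','side')])
ok=np.isfinite(P[:,0]);P=P[ok];C=C[ok]
def top(poly,zr,name):
    inp=np.array([cv2.pointPolygonTest(np.array(poly,np.float32),(float(350-p[1]),float(850-p[0])),False)>0 for p in P])if 0 else None
def sel(poly,lo,hi):
    m=(P[:,2]>lo)&(P[:,2]<hi); Q=P[m]
    k=[cv2.pointPolygonTest(np.array(poly,np.float32),(float(350-p[1]),float(850-p[0])),False)>0 for p in Q]
    return Q[np.array(k)]
for n,poly in dict(body=[(150,205),(190,205),(225,385),(190,385)],head=[(45,300),(65,300),(165,355),(165,390),(45,325)],foot=[(195,200),(330,250),(325,280),(195,235)]).items():
    Q=sel(poly,62,80)
    r=cv2.minAreaRect(Q[:,:2].astype(np.float32)); 
    c=np.median(Q,0); U=np.linalg.svd(Q[:,:2]-Q[:,:2].mean(0))[2]
    t=(Q[:,:2]-c[:2])@U.T
    print(n,len(Q),c.round(),'dir',U[0].round(3),np.degrees(np.arctan2(U[0][1],U[0][0])).round(1),'ext',np.percentile(t,[1,99],axis=0).round(1).tolist(),'rect',np.round(r[0]),np.round(r[1]),round(r[2],1))
# case
Q=P[(abs(P[:,0]-525)<130)&(abs(P[:,1]+292)<140)&(P[:,2]>15)&(P[:,2]<130)]
print('case',len(Q),Q.min(0),Q.max(0)); np.save('/tmp/case.npy',Q)
```

```text
body 792 [554. 162.  71.] dir [0.982 0.191] 11.0 ext [[-80.4, -17.0], [79.6, 15.9]] rect [553. 162.] [169.  38.] 10.6
head 305 [509. 236.  70.] dir [-0.475 -0.88 ] -118.4 ext [[-62.3, -11.6], [57.6, 12.4]] rect [508. 238.] [127.  27.] 61.6
foot 369 [607.  91.  70.] dir [-0.365 -0.931] -111.4 ext [[-67.9, -9.5], [59.5, 10.0]] rect [609.  95.] [133.  24.] 69.5
case 5113 [ 439.1782247  -431.96424955   15.03225689] [ 583.71253264 -174.79244683  102.66207519]
```

View pics/crop0.png

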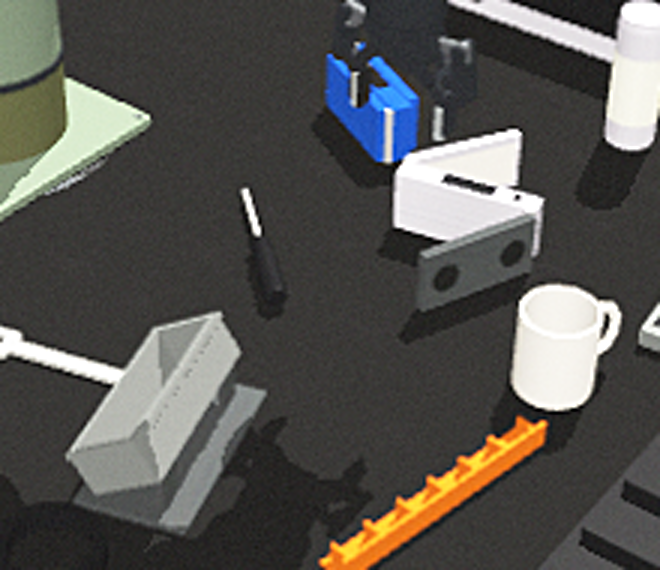

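The crop confirms it: the aluminium lamp at crop (470,200) has a dark foot leaf with two round pads facing out, and the blue look-alike is behind it. The grey case is at (160,400). First I push the head leaf with the fingers shut.

```bash
python3 -m jog '[5.2,-1.6,0,0,0,0,5.2,-1.6,0,0,0,0,5.2,-1.6,0,0,0,0,5.2,-1.6,0,0,0,0,5.2,-1.6,0,0,0,0]' -1 40; python3 -m jog '[2.7,-0.9,0,0,0,0,0,0,0,0,0,0]'
python3 - <<'E'
from h import *
Q=np.load('/tmp/case.npy')
# fit box model of the case: yaw, origin; use points, residual to outer/inner walls
from scipy.optimize import least_squares
Q=Q[(Q[:,2]>45)]
def fr(p):
    y=p[2]; h=np.array([np.cos(y),np.sin(y),0]); z=np.array([-.5*h[0],-.5*h[1],.8660254])
    yy=np.array([-h[1],h[0],0]); x=np.cross(yy,z); return np.stack([x,yy,z],1)
def sd(q,hx,hy,z0,z1):
    c=np.array([0,0,(z0+z1)/2]); e=np.array([hx,hy,(z1-z0)/2]); d=abs(q-c)-e
    return np.linalg.norm(np.maximum(d,0),axis=1)+np.minimum(d.max(1),0)
def res(p):
    q=(Q-[p[0],p[1],40+p[3]])@fr(p)
    # solid = outer minus inner
    s=np.maximum(sd(q,38,94,-6,42),-sd(q,32,88,0,100))
    return s
for y0 in (.2,.27,.35):
    r=least_squares(res,[526,-292,y0,0],loss='soft_l1',f_scale=3)
    print(r.x.round(3),r.cost, np.percentile(abs(res(r.x)),[50,80,95]).round(1))
    print(fr(r.x).round(3).tolist())
E
```

```text
clock: 1.52
ee_pos: [494.3, 261.7, 256.4]
ee_rot: [[0.0, 1.0, 0.0], [1.0, -0.0, 0.0], [0.0, 0.0, -1.0]]
wrist_force: [0.4, 0.6, -0.2]
width: -0.002
finger_force: 0.0
clock: 1.78
ee_pos: [485.0, 289.0, 256.1]
ee_rot: [[-0.003, 1.0, -0.001], [1.0, 0.003, 0.001], [0.001, -0.001, -1.0]]
wrist_force: [0.9, -0.9, 0.6]
width: -0.001
finger_force: 0.0
[ 5.19459e+02 -2.79252e+02  3.11000e-01  2.99200e+00] 4096.637027478229 [1.2 2.3 3. ]
[[0.824, -0.306, -0.476], [0.265, 0.952, -0.153], [0.5, 0.0, 0.866]]
[ 5.19459e+02 -2.79252e+02  3.11000e-01  2.99200e+00] 4096.637027459283 [1.2 2.3 3. ]
[[0.824, -0.306, -0.476], [0.265, 0.952, -0.153], [0.5, 0.0, 0.866]]
[ 5.19459e+02 -2.79252e+02  3.11000e-01  2.99200e+00] 4096.637027468474 [1.2 2.3 3. ]
[[0.824, -0.306, -0.476], [0.265, 0.952, -0.153], [0.5, 0.0, 0.866]]
```

```bash
python3 -m jog '[0,0,5.2,0,0,0,0,0,5.2,0,0,0,0,0,5.2,0,0,0,0,0,5,0,0,0,0,0,0,0,0,0]'; python3 -m jog '[-0.6,1.0,0,0,0,0,-0.6,0.9,0,0,0,0,-0.4,1.2,0,0,0,0,-0.4,1.2,0,0,0,0,-0.8,1.3,0,0,0,0]'; python3 -m jog '[-0.8,1.3,0,0,0,0,-1,1,0,0,0,0,-1,0.9,0,0,0,0,-0.9,0.5,0,0,0,0,-0.9,0.5,0,0,0,0]';  python3 -m jog '[0,0,0,0,0,0]'
python3 - <<'E'
from h import *
for n in ('side','scene'):
    c=cam(n); P=cloud(c); np.savez('/tmp/%s1.npz'%n,im=c[0],P=P)
    save(cv2.resize(c[0][130:260,180:400] if n=='side' else c[0][130:260,280:440],None,fx=3,fy=3),n+'1.png')
E
```

```text
clock: 2.4
ee_pos: [485.1, 285.4, 48.1]
ee_rot: [[0.001, 1.0, -0.004], [1.0, -0.001, -0.003], [-0.003, -0.004, -1.0]]
wrist_force: [-0.2, 0.1, 0.1]
width: 0.0
finger_force: 0.0
clock: 3.02
ee_pos: [542.9, 258.7, 50.4]
ee_rot: [[-0.0, 1.0, 0.0], [1.0, 0.0, 0.0], [0.0, 0.0, -1.0]]
wrist_force: [-0.7, -0.1, 0.7]
width: -0.003
finger_force: 0.1
clock: 3.65
ee_pos: [584.5, 213.6, 50.9]
ee_rot: [[-0.001, 1.0, 0.001], [1.0, 0.001, 0.002], [0.002, 0.001, -1.0]]
wrist_force: [-1.0, 8.8, 10.9]
width: 0.001
finger_force: 0.0
clock: 3.78
ee_pos: [584.9, 212.9, 50.8]
ee_rot: [[0.0, 1.0, 0.002], [1.0, -0.0, 0.001], [0.001, 0.002, -1.0]]
wrist_force: [-2.5, 4.0, 6.6]
width: -0.001
finger_force: 0.0
```

View pics/side1.png

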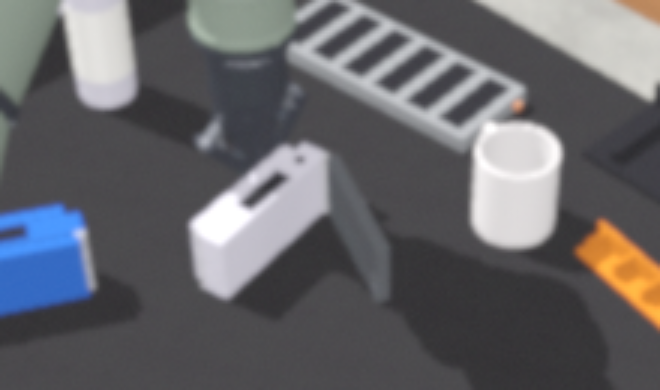

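The side view shows the head leaf flat against the body (no leaf left of the body) and the foot still open, at crop (360,230). Next I lift, cross over, and re-measure the lamp before the foot push.

```bash
python3 -m jog '[1,0,0,0,0,0,0.5,0,-4,0,0,0,0,0,-5,0,0,0,-5,1.4,0,0,0,0,-5,1.4,0,0,0,0]'; python3 -m jog '[-5,1.4,0,0,0,0,-4.1,0.9,0,0,0,0,0,0,0,0,0,0]'
cat > fit.py <<'E'
from h import *
from scipy.optimize import least_squares
def fit(p0,ctr=(555,162),rad=150,two=True):
    P=[]
    for n in('scene','side'):
        q=cloud(cam(n)).reshape(-1,3); P.append(q[np.isfinite(q[:,0])])
    P=np.concatenate(P)
    Q=P[(P[:,2]>64)&(P[:,2]<78)&(np.hypot(P[:,0]-ctr[0],P[:,1]-ctr[1])<rad)]
    def box(q,x0,x1,y0,y1):
        d=np.maximum(abs(q-[(x0+x1)/2,(y0+y1)/2])-[(x1-x0)/2,(y1-y0)/2],0); return np.linalg.norm(d,axis=1)
    R=lambda a:np.array([[np.cos(a),-np.sin(a)],[np.sin(a),np.cos(a)]])
    def res(p):
        q=(Q[:,:2]-p[:2])@R(p[2])
        b=box(q,-80,80,-14,14)
        h=box((q-[-75,14])@R(p[3]),0,141,0,14)
        f=box((q-[75,-14])@R(p[4]+np.pi),0,141,0,14)
        return np.minimum(np.minimum(b,h),f)
    r=least_squares(lambda p:np.concatenate([res(p),[5*min(p[3],0)*100,5*min(p[4],0)*100]]),p0,loss='soft_l1',f_scale=2,x_scale=[5,5,.1,.1,.1],diff_step=1e-4)
    print(len(Q),r.x.round(3),'yaw deg',np.degrees(r.x[2]).round(1),np.percentile(res(r.x),[50,80,95]).round(1))
    return r.x
E
python3 -c "
from fit import *
p=fit([553,162,.19,.03,1.0])
print(robot.observe()['ee_pos'])"
```

```text
clock: 4.5
ee_pos: [612.4, 126.7, 140.7]
ee_rot: [[-0.001, 1.0, 0.001], [1.0, 0.001, -0.0], [-0.0, 0.001, -1.0]]
wrist_force: [0.8, -0.3, -0.1]
width: 0.001
finger_force: 0.0
clock: 4.88
ee_pos: [635.4, 32.8, 140.0]
ee_rot: [[0.005, 1.0, -0.0], [1.0, -0.005, -0.002], [-0.002, -0.0, -1.0]]
wrist_force: [0.5, 0.7, -0.9]
width: -0.001
finger_force: 0.0
1135 [5.54710e+02 1.61072e+02 1.83000e-01 6.80000e-02 9.88000e-01] yaw deg 10.5 [0.  0.  1.4]
[634.89535118  37.03872925 140.06016493]
```

```bash
python3 -m jog '[0,0,4.5,0,0,0,0,0,4.5,0,0,0,0.3,-1,0,0,0,0,0.3,-1,0,0,0,0,0.4,-1.5,0,0,0,0]'; python3 -m jog '[0.4,-1.5,0,0,0,0,0.8,-1.35,0,0,0,0,0.8,-1.35,0,0,0,0,0.9,-1,0,0,0,0,1,-0.9,0,0,0,0]'; python3 -m jog '[0.9,-0.6,0,0,0,0,0.8,-0.6,0,0,0,0,0,0,0,0,0,0]'; python3 -m jog '[-1,0,0,0,0,0,-0.5,0,-4,0,0,0,0,0,-5,0,0,0,0,0,-5,0,0,0,0,0,-3,0,0,0]' 1
python3 -c "
from fit import *
p=fit([554.7,161,.183,.03,.03])
c=cam('side');save(cv2.resize(c[0][130:260,180:400],None,fx=3,fy=3),'side2.png')
print(robot.observe()['ee_pos'])"
```

```text
clock: 5.6
ee_pos: [599.5, 48.4, 50.2]
ee_rot: [[-0.002, 1.0, 0.0], [1.0, 0.002, 0.001], [0.001, 0.0, -1.0]]
wrist_force: [0.5, -0.4, -0.0]
width: 0.0
finger_force: 0.0
clock: 6.22
ee_pos: [538.6, 87.1, 50.3]
ee_rot: [[-0.001, 1.0, 0.0], [1.0, 0.001, 0.0], [0.0, 0.0, -1.0]]
wrist_force: [0.4, 1.0, 1.4]
width: -0.001
finger_force: 0.2
clock: 6.6
ee_pos: [526.5, 103.7, 50.3]
ee_rot: [[-0.001, 1.0, -0.001], [1.0, 0.001, 0.0], [0.0, -0.001, -1.0]]
wrist_force: [-2.0, -0.8, 2.6]
width: 0.002
finger_force: 0.0
clock: 7.22
ee_pos: [527.4, 86.6, 222.5]
ee_rot: [[0.001, 1.0, 0.002], [1.0, -0.001, -0.0], [-0.0, 0.002, -1.0]]
wrist_force: [0.4, 0.2, 0.0]
width: 1.002
finger_force: 0.0
1418 [5.54599e+02 1.61065e+02 1.58000e-01 6.60000e-02 8.10000e-02] yaw deg 9.0 [0.  0.  1.5]
[527.4783602   86.85967911 221.16630572]
```

View pics/side2.png

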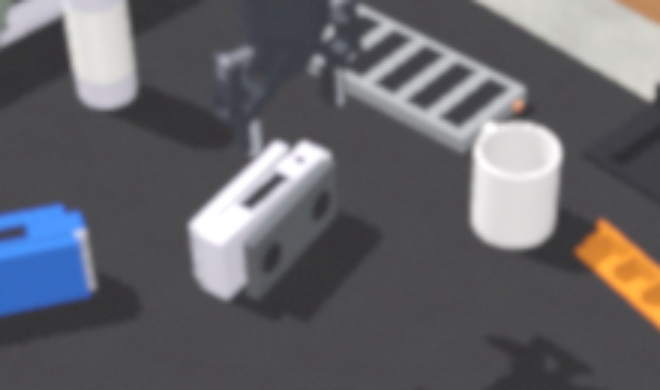

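The side view shows both leaves lying near the body and the foot's pads facing out, at crop (270,255) and (320,205). Both are at about 0.07 rad, so squeezing will close them. Next I turn and go over the lamp.

```bash
python3 -m jog '[3.7,1.35,0,0,0,0,3.7,1.35,0,0,0,0,0,0,0,0,0,10,0,0,0,0,0,10,0,0,0,0,0,10]' 1; python3 -m jog '[0,0,0,0,0,10,0,0,0,0,0,10,0,0,0,0,0,10,0,0,0,0,0,10,0,0,0,0,0,10]';python3 -m jog '[0,0,3,0,0,0,0,0,0,0,0,0]'
python3 - <<'E'
from h import *
s=robot.observe(); print(s['joint_positions'].round(2),s['ee_pos'],s['ee_rot'].round(3).tolist())
c=cam('wrist'); save(c[0],'wrist.png'); P=cloud(c).reshape(-1,3)
m=(P[:,2]>66)&(P[:,2]<78)&(np.hypot(P[:,0]-554,P[:,1]-161)<110); Q=P[m][:,:2].astype(np.float32)
print(len(Q)); 
if len(Q)>50: print(cv2.minAreaRect(Q))
E
```

```text
clock: 8.0
ee_pos: [553.9, 161.0, 218.9]
ee_rot: [[0.506, 0.863, -0.002], [0.863, -0.506, -0.001], [-0.002, -0.001, -1.0]]
wrist_force: [-0.2, 0.1, 0.4]
width: 1.0
finger_force: 0.0
clock: 8.62
ee_pos: [553.9, 160.9, 219.0]
ee_rot: [[0.986, 0.167, -0.002], [0.167, -0.986, -0.002], [-0.002, 0.001, -1.0]]
wrist_force: [-0.5, 0.6, -0.8]
width: 1.0
finger_force: 0.0
clock: 8.88
ee_pos: [553.1, 161.0, 188.0]
ee_rot: [[0.985, 0.173, -0.004], [0.173, -0.985, -0.002], [-0.004, 0.001, -1.0]]
wrist_force: [0.2, 0.4, 0.4]
width: 1.003
finger_force: 0.0
[-0.52  0.83  0.37  1.57 -0.37  0.82 -1.4 ] [553.1051243  161.03903931 188.04551371] [[0.985, 0.173, -0.004], [0.173, -0.985, -0.002], [-0.004, 0.001, -1.0]]
23906
((554.9420776367188, 162.66305541992188), (160.38380432128906, 67.68378448486328), 13.636385917663574)
```

```bash
python3 -m jog '[0.15,-0.15,4,0,0,0,0,0,4,0,0,0,0,0,2.5,0,0,0,0,0,1.1,0,0,0,0,0,0,0,0,0]'; python3 -m jog '[0,0,0,0,0,0,0,0,0,0,0,0,0,0,0,0,0,0,0,0,0,0,0,0,0,0,0,0,0,0]' -1 60; python3 -m jog '[0,0,0,0,0,0,0,0,0,0,0,0,0,0,0,0,0,0]'
```

```text
clock: 9.55
ee_pos: [555.4, 163.5, 74.7]
ee_rot: [[0.985, 0.173, 0.0], [0.173, -0.985, -0.0], [0.0, 0.0, -1.0]]
wrist_force: [-0.5, -0.0, 0.6]
width: 1.002
finger_force: 0.0
clock: 10.18
ee_pos: [555.6, 164.0, 75.8]
ee_rot: [[0.985, 0.173, 0.001], [0.173, -0.985, 0.001], [0.002, -0.001, -1.0]]
wrist_force: [-3.7, 0.3, 18.7]
width: 0.616
finger_force: 60.2
clock: 10.55
ee_pos: [555.6, 164.0, 75.8]
ee_rot: [[0.985, 0.174, 0.001], [0.174, -0.985, 0.001], [0.002, -0.001, -1.0]]
wrist_force: [-4.7, 0.1, 18.9]
width: 0.623
finger_force: 60.2
```

```bash
python3 -m jog '[0,0,-2,0,0,0,0,0,-4,0,0,0,0,0,-5,0,0,0,0,0,-4,0,0,0,0,0,0,0,0,0]'; python3 -m jog '[0,0,0,0,0,-9.8,0,0,0,0,0,-9.8,0,0,0,0,0,-9.8,0,0,0,0,0,-9.8,0,0,0,0,0,-9.8]'; python3 -m jog '[0,0,0,0,0,-9.8,0,0,0,0,0,-9.8,0,0,0,0,0,-9.8,0,0,0,0,0,-9.8,0,0,0,0,0,-9.6]'; python3 -m jog '[-4.6,-2.75,0,0,0,0,-4.6,-2.75,0,0,0,0,-4.6,-2.75,0,0,0,0,-4.6,-2.75,0,0,0,0,-4.6,-2.75,0,0,0,0]'; python3 -m jog '[-4.6,-2.75,0,0,0,0,-4.6,-2.75,0,0,0,0,-4.6,-2.75,0,0,0,0,-4.3,-2.75,0,0,0,0,0,0,0,0,0,0]'; python3 -m jog '[0,0,0,-10,0,0,0,0,0,-10,0,0,0,0,0,-10,0,0,0,0,0,0,0,0]'
cat > goal.py <<'E'
from h import *
O=np.array([519.5,-279.3,41.5]); R=np.array([[0.824,-0.306,-0.476],[0.265,0.952,-0.153],[0.5,0,0.866]])
G=np.stack([R[:,1],R[:,0],-R[:,2]],1)
def go(t,off=75.8):
    s=robot.observe(); E=s['ee_rot']; d=E.T@(O+(off+t)*R[:,2]-s['ee_pos'])
    print('shift cm',(d/10).round(2),'rot deg',np.degrees(cv2.Rodrigues(E.T@G)[0].ravel()).round(1),'now t',((s['ee_pos']-O)@R).round(1)-[0,0,off],s['width'],s['finger_force'],s['wrist_force'])
E
python3 -c "
from goal import *
go(60)"
```

```text
clock: 11.18
ee_pos: [555.9, 163.9, 226.9]
ee_rot: [[0.985, 0.174, 0.004], [0.174, -0.985, 0.001], [0.004, -0.001, -1.0]]
wrist_force: [0.2, 0.8, -7.5]
width: 0.613
finger_force: 68.4
clock: 11.8
ee_pos: [554.6, 163.7, 223.0]
ee_rot: [[0.51, 0.86, -0.002], [0.86, -0.51, -0.0], [-0.001, -0.002, -1.0]]
wrist_force: [0.5, -0.6, -5.7]
width: 0.612
finger_force: 68.5
clock: 12.42
ee_pos: [554.6, 163.7, 223.0]
ee_rot: [[-0.311, 0.95, -0.002], [0.95, 0.311, -0.0], [0.001, -0.002, -1.0]]
wrist_force: [0.2, 0.0, -5.7]
width: 0.611
finger_force: 68.5
clock: 13.05
ee_pos: [493.5, -98.6, 223.3]
ee_rot: [[-0.306, 0.952, -0.002], [0.952, 0.306, 0.001], [0.001, -0.001, -1.0]]
wrist_force: [1.2, -0.1, -6.2]
width: 0.613
finger_force: 68.5
clock: 13.68
ee_pos: [442.9, -306.6, 222.9]
ee_rot: [[-0.301, 0.954, -0.002], [0.954, 0.301, 0.0], [0.001, -0.002, -1.0]]
wrist_force: [-0.1, 0.9, -6.1]
width: 0.613
finger_force: 68.5
clock: 14.18
ee_pos: [442.6, -304.3, 221.7]
ee_rot: [[-0.302, 0.837, 0.456], [0.953, 0.262, 0.15], [0.006, 0.481, -0.877]]
wrist_force: [0.4, 0.5, -6.0]
width: 0.616
finger_force: 68.5
shift cm [-0.01 -1.87  6.11] rot deg [-1.3 -0.2 -0.4] now t [ 20.1  -0.2 120.7] 0.6156940946130267 68.51868510246277 [ 0.41707621  0.52651082 -6.00878888]
```

```bash
python3 -m jog '[0,-0.9,3,-0.7,0,-0.2,0,-0.9,3,-0.6,-0.2,-0.2,0,0,0,0,0,0]'
python3 - <<'E'
from goal import *
from scipy.optimize import least_squares
go(60)
s=robot.observe(); E=s['ee_rot']
for n in ('scene','side','wrist'):
    c=cam(n); save(c[0],n+'4.png'); P=cloud(c).reshape(-1,3); P=P[np.isfinite(P[:,0])]
    q=(P-O)@R  # case frame
    m=(abs(q[:,0])<45)&(abs(q[:,1])<100)&(q[:,2]>54)&(q[:,2]<137); Q=q[m]; 
    print(n,'lamp',m.sum(), np.percentile(Q,[0.5,1,50,99,99.5],axis=0).round(1).tolist() if m.sum()>50 else '')
    m=(abs(q[:,0])<55)&(abs(q[:,1])<110)&(q[:,2]>30)&(q[:,2]<46); Q=q[m]
    def sd(q,hx,hy,z0,z1):
        cc=np.array([0,0,(z0+z1)/2]); e=np.array([hx,hy,(z1-z0)/2]); d=abs(q-cc)-e
        return np.linalg.norm(np.maximum(d,0),axis=1)+np.minimum(d.max(1),0)
    def res(p):
        a=Q-p[:3]; C,S=np.cos(p[3]),np.sin(p[3]); 
        a=np.stack([C*a[:,0]+S*a[:,1],-S*a[:,0]+C*a[:,1],a[:,2]],1)
        return np.maximum(sd(a,38,94,-6,42),-sd(a,32,88,0,100))
    r=least_squares(res,[0,0,0,0],loss='soft_l1',f_scale=2,x_scale=[5,5,5,.1]); print('case corr',len(Q),r.x.round(3))
    if n=='side': save(cv2.resize(c[0][180:400,280:480],None,fx=2.7,fy=2.7),'ins.png')
E
```

```text
clock: 14.55
ee_pos: [458.1, -296.8, 160.4]
ee_rot: [[-0.314, 0.823, 0.473], [0.949, 0.272, 0.156], [-0.0, 0.498, -0.867]]
wrist_force: [-0.6, -0.1, -5.2]
width: 0.612
finger_force: 68.5
shift cm [-0.21 -0.43 -0.09] rot deg [-0.1 -0.2  0.4] now t [ 4.3  2.1 59. ] 0.6116255700546441 68.50716948509216 [-0.60946055 -0.13861116 -5.23106767]
scene lamp 1618 [[-25.5, -82.9, 59.1], [-24.2, -82.2, 60.0], [28.9, -28.7, 103.6], [42.7, 71.9, 133.6], [43.5, 73.5, 135.4]]
case corr 390 [ 1.677 -0.901 -2.636 -0.009]
side lamp 974 [[-26.6, -79.5, 63.8], [-23.3, -79.4, 65.6], [-2.8, -44.1, 130.2], [32.6, 55.1, 136.4], [32.8, 59.0, 136.6]]
case corr 380 [-0.236  0.997  0.782  0.002]
wrist lamp 58691 [[-27.3, -32.2, 126.3], [-22.7, -31.4, 129.5], [5.6, 29.3, 132.8], [32.7, 78.5, 135.5], [37.4, 79.3, 135.9]]
case corr 3516 [-1.335  0.774 -0.89  -0.007]
```

View pics/ins.png

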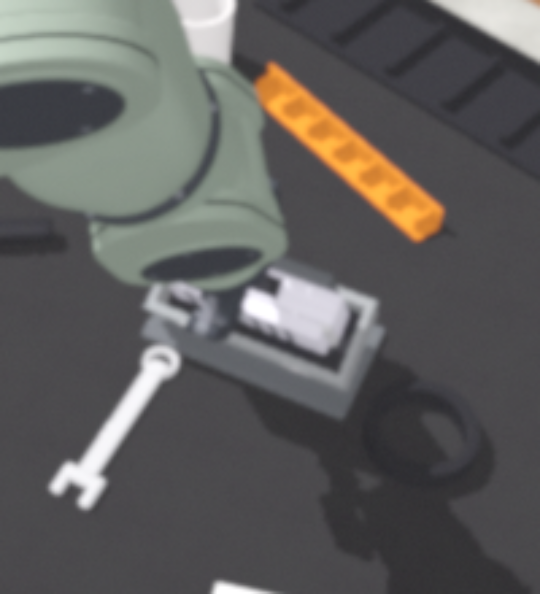

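The view shows the lamp above the grey case, lined up with the slot, at crop (300,310). Next I centre it across the slot and lower.

```bash
python3 -m jog '[-0.05,-0.4,0,0,0,0.3,0,0,0.7,0,0,0,0,0,0,0,0,0]'; python3 -c "
from goal import *
go(0)"
```

```text
clock: 15.08
ee_pos: [458.4, -298.9, 153.8]
ee_rot: [[-0.307, 0.824, 0.476], [0.952, 0.267, 0.153], [-0.001, 0.5, -0.866]]
wrist_force: [-0.7, -0.7, -6.3]
width: 0.613
finger_force: 68.5
shift cm [-0.   -0.06  5.35] rot deg [-0.   0.   0.1] now t [ 0.6  0.1 53.5] 0.6126436755472469 68.50497722625732 [-0.65372412 -0.71436132 -6.34633517]
```

```bash
python3 -m jog '[0.1,-0.05,1.2,0,0,0,0,0,1.2,0,0,0,0,0,1,0,0,0,0,0,0.8,0,0,0,0,0,0,0,0,0]'; python3 -c "
from goal import *
go(0)"
```

```text
clock: 15.7
ee_pos: [477.7, -291.5, 116.9]
ee_rot: [[-0.308, 0.824, 0.476], [0.952, 0.267, 0.153], [-0.001, 0.5, -0.866]]
wrist_force: [-0.8, -0.4, -5.3]
width: 0.616
finger_force: 68.5
shift cm [-0.11 -0.    1.13] rot deg [-0.   0.   0.1] now t [ 0.1  1.1 11.3] 0.6160371762434084 68.5082995891571 [-0.78209004 -0.3561047  -5.30404903]
```

Clear inside; the last bit in small steps.

```bash
python3 -m jog '[0,0,0.3,0,0,0,0,0,0.3,0,0,0,0,0,0.2,0,0,0,0,0,0,0,0,0]'; python3 -m jog '[0,0,0.2,0,0,0,0,0,0,0,0,0]';python3 -m jog '[0,0,0.1,0,0,0,0,0,0,0,0,0]'; python3 -c "
from goal import *
go(0)"
```

```text
clock: 16.2
ee_pos: [481.4, -290.6, 110.4]
ee_rot: [[-0.307, 0.824, 0.476], [0.952, 0.267, 0.152], [-0.002, 0.5, -0.866]]
wrist_force: [-0.0, -0.8, -5.5]
width: 0.613
finger_force: 68.5
clock: 16.45
ee_pos: [482.5, -290.5, 108.8]
ee_rot: [[-0.307, 0.824, 0.476], [0.952, 0.267, 0.153], [-0.001, 0.5, -0.866]]
wrist_force: [0.2, -0.2, -6.7]
width: 0.611
finger_force: 68.5
clock: 16.7
ee_pos: [483.0, -290.5, 108.1]
ee_rot: [[-0.308, 0.824, 0.476], [0.952, 0.267, 0.153], [-0.001, 0.5, -0.866]]
wrist_force: [0.3, -0.2, -4.8]
width: 0.611
finger_force: 68.5
shift cm [-0.05 -0.03  0.1 ] rot deg [-0.   0.   0.1] now t [0.3 0.5 1. ] 0.6112593431336244 68.50508451461792 [ 0.3199162  -0.22360873 -4.75200026]
```

```bash
for i in 1; do python3 -m jog '[0,0,0.1,0,0,0,0,0,0,0,0,0]'; python3 -m jog '[0,0,0.1,0,0,0,0,0,0,0,0,0]'; python3 -m jog '[0,0,0.1,0,0,0,0,0,0,0,0,0]'; done | grep -E 'pos|force'
```

```text
ee_pos: [483.6, -290.5, 107.4]
wrist_force: [-0.2, 0.2, -6.2]
finger_force: 68.5
ee_pos: [484.2, -290.6, 106.6]
wrist_force: [0.0, -0.9, -5.9]
finger_force: 68.5
ee_pos: [484.4, -290.6, 106.2]
wrist_force: [-7.1, 0.4, 5.7]
finger_force: 69.5
```

Contact with the floor is made at the expected depth. I hold, then release and back out along the case axis.

```bash
python3 -m jog '[0,0,0.05,0,0,0,0,0,0,0,0,0,0,0,0,0,0,0,0,0,0,0,0,0,0,0,0,0,0,0]'; python3 -m jog '[0,0,0,0,0,0,0,0,0,0,0,0,0,0,0,0,0,0,0,0,0,0,0,0]' 1; python3 -m jog '[0,0,-2,0,0,0,0,0,-4,0,0,0,0,0,-5,0,0,0,0,0,-4,0,0,0,0,0,0,0,0,0]'
python3 - <<'E'
from goal import *
for n in ('scene','side','wrist'):
    c=cam(n); P=cloud(c).reshape(-1,3); P=P[np.isfinite(P[:,0])]; q=(P-O)@R
    m=(abs(q[:,0])<45)&(abs(q[:,1])<92)&(q[:,2]>52)&(q[:,2]<85); Q=q[m]
    print(n,m.sum(),np.percentile(Q,[1,5,50,95,99],axis=0).round(1).tolist())
    if n=='wrist': save(c[0],'end.png')
E
```

```text
clock: 18.08
ee_pos: [484.5, -290.6, 106.1]
ee_rot: [[-0.308, 0.824, 0.475], [0.951, 0.267, 0.153], [-0.0, 0.499, -0.867]]
wrist_force: [-14.1, -0.5, 15.9]
width: 0.615
finger_force: 70.7
clock: 18.58
ee_pos: [485.0, -290.5, 105.5]
ee_rot: [[-0.308, 0.824, 0.475], [0.951, 0.267, 0.154], [-0.0, 0.5, -0.866]]
wrist_force: [0.3, 0.1, -0.3]
width: 1.001
finger_force: 0.0
clock: 19.2
ee_pos: [412.4, -314.9, 238.1]
ee_rot: [[-0.306, 0.824, 0.477], [0.952, 0.267, 0.149], [-0.004, 0.499, -0.866]]
wrist_force: [0.0, 0.8, -0.7]
width: 1.0
finger_force: 0.0
scene 718 [[-30.8, -83.4, 52.5], [-26.4, -81.0, 53.9], [8.0, -17.9, 67.4], [25.8, 63.3, 70.8], [27.8, 73.9, 72.1]]
side 1132 [[-31.9, -80.6, 54.4], [-30.5, -74.5, 63.5], [-5.9, -25.6, 69.8], [20.5, 23.6, 74.4], [23.4, 72.9, 76.1]]
wrist 17881 [[-32.0, -76.9, 68.0], [-29.5, -66.5, 68.9], [-4.6, 7.7, 70.6], [20.1, 69.3, 72.5], [22.5, 76.5, 73.2]]
```

View pics/end.png

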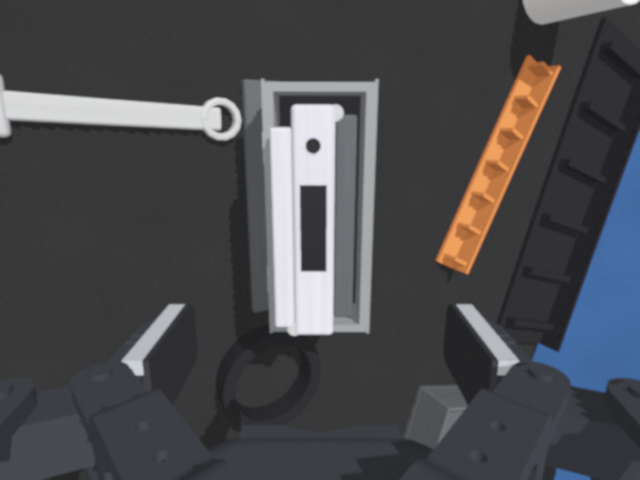

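The wrist picture shows the folded lamp seated in the grey slot, at (315,220), with both leaves flat, the wrench and guard undisturbed and the gripper clear.

```bash
python3 -c "
from bench import robot
print(robot.finish_job())"
```

```text
the job is handed in; nothing more can be done
None
```

I folded the lamp shut, lowered it to the floor of the grey case and only then let go; the job was handed in at about 19 s of the 64 s allowed, and no verdict came back.

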